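Shut and lock the laser's interface box

TASK

Close the lid of the small white interface box, then lock it with the quarter-turn fastener in the lid: press the wing head straight down against its spring and turn it a quarter turn clockwise until the cam catches and it stays there when you let go. Press only as hard as it needs: while pressing and turning, never force the cam with more than about 25 N, and leave the loose things lying around the box where they are.

Things in the scene. Friction and masses are not known exactly. Their poses are not given: they have to be found in the camera images.
- box: White painted metal box fixed to the bench, 180 (x) x 200 (y) x 70 mm tall without its lid; origin at the centre of its underside, x away from its front (the front is the -x side, roughly towards the robot), z up. The lid hinges on its far (+x) upper edge: hinge axis along the box's y at x = +90, z = 70 mm.
- lid (a joint): Lid angle in rad: 0 shut, grows as the front edge rises. The lid is an aluminium plate 184 x 204 x 6 mm (0.3 kg) on a stiff hinge: it stays at any angle where it is left, and a push of 1 to 3 N on its front edge moves it down. Shut, its top is 76 mm above the bench.
- lid_edge (a point): Middle of the lid's front edge on the top face, 180 mm from the hinge axis; x points along the lid to the hinge, z out of its top face.
- wing_grip (a point): Centre of the fastener's wing, a black upright bar 32 mm long, 10 mm thick, 24 mm tall, on a steel flange; on the lid's centre line, 145 mm from the hinge axis. x runs along the bar's length, z up along the fastener's axis; the wing's top is 12 mm above this point. Lid shut and head up, it is 115 mm above the bench and 55 mm in front of the box's centre.
- flange (a point): Centre of the top face of the steel flange (44 mm in diameter, 4 mm thick) under the wing, 12 mm below the wing's centre and, head up, 27 mm above the lid's top. It moves and turns with the wing. Fingers can straddle the wing, tips pressing on the flange.
- lid_bush (a point): Point on the lid's top face on the fastener's axis. The cam of the fastener can turn only once pressed below a receiver plate inside the box, which is set up to 6 mm higher or lower from box to box and cannot be seen: the depth must be felt. Once turned fully and let up, the head rises about 2 mm into the catch and stays.
- wing (a joint): Turn of the fastener in rad: 0 unlocked (bar along the box's x), grows clockwise seen from above, stop at 1.62. A light return spring (about 0.05 N m) turns it back to 0 when let go unless the cam has caught near 1.57. It can be caught only with the lid shut.
- stud: Sliding stem of the fastener in the lid, carrying flange, wing and cam; pushed down up to 21 mm. It sinks easily (2 to 3 N) for 1 to 13 mm, then meets a plunger spring of 3 N plus 7 N per mm. The cam comes free to turn at about 13 to 17 N of push in all; 20 N is a good push to keep while turning. Over 27 N on the cam, pressed or twisted before it is free, damages it.
- screwdriver: Bystander: screwdriver, 190 mm long, lying to the right of the box. Leave it.
- roller0_c (a point): Bystander: white plastic roller, 32 mm across, 22 mm tall, left of the box; centre. Leave it.
- roller1_c (a point): Bystander: a second such roller, left of the box; centre. Leave it.
- roller2_c (a point): Bystander: a third such roller, right of the box; centre. Leave it.
- mouse: Bystander: white computer mouse, 100 x 58 x 30 mm, left of the box; origin under its centre. Leave it.

How it is judged:
On the way, in this order (a step that is already met when the one before it is completed fails the run):
1. the lid is shut, with the fastener still unlocked (value of joint lid below 0.02 rad and value of joint wing below 0.3 rad), for 0.2 s.
2. the wing has been turned a quarter turn with the lid shut (value of joint lid below 0.02 rad and value of joint wing above 1.4 rad), for 0.2 s.
At the end, for the whole second after the job is handed in: The lid is shut (within 0.02 rad) and the wing, let go, stays caught at a quarter turn (at least 1.4 rad) and is at rest (all of step 2 and velocity of joint wing between -0.1 and 0.1 rad/s); the robot touches nothing.
It fails at once if while pressing or turning (before the quarter turn is made) the cam is pressed or twisted against its receiver with more than 27 N (contact force between stud and box above 27 N and value of joint wing below 1.4 rad).
It fails at once if a loose thing beside the box is moved more than 30 mm (distance of any of roller0_c, roller1_c, roller2_c, screwdriver, mouse from where it was at the start of the episode above 0.03 m).
It also fails if it takes over 54 s, if anything falls off the work surface, if the arm or the gripper's body presses on something with over 40 N, if the wrist force passes 120 N, or if a joint passes its speed limit or range.

ROBOT

A 7-joint arm with a two-finger parallel gripper is mounted at the origin on the work surface. World frame = base frame: x ahead of the robot, y to its left, z up, the work surface at z = 0. Lengths are in m, angles in rad, forces in N, time in s.
With the tool pointing down it reaches from about 0.4 to 0.9 m from the base axis. Payload 5.5 kg.
Tool frame: the origin (TCP) lies midway between the tips of the shut fingers; the grasp point (between the pads) lies 19 mm behind it (manip.grip_depth is the distance from the TCP to the grasp point, in m); z points along the fingers, y is the line along which they close (so a half turn about z gives the same grasp; the last joint's range is limited). The gripper opens to 92 mm and grips with 3 to 60 N. Pads are 19 mm wide; open, the fingers measure 130 mm over their backs; the gripper's body (75 mm by 190 mm) begins 47 mm behind the grasp point.
Start: joints at [1.387, 0.501, -0.427, 1.55, 0.221, 1.138, -0.21], TCP at [0.281, -0.586, 0.227] pointing down, gripper open.
Joint ranges: [-2.88, 2.88], [-0.31, 2.03], [-1.54, 1.56], [0.2, 2.42], [-1.41, 4.55], [0.19, 2.02], [-2.57, 2.57]. Speed limits (rad/s): [2.57, 2.57, 3.14, 3.14, 3.14, 3.14, 3.14].

INTERFACE

Orientations are given as a unit quaternion [x, y, z, w].
In Python, from bench import manip, effector, viewer gives the robot as it stands. Calls block until the motion is done:
- manip.move_pose(position, orientation): joint-space move of the TCP to a pose.
- manip.servo_line(position, ori=None, vel=0.15): straight line of the TCP; ori=None keeps the orientation; vel is the mean speed in m/s.
- manip.movej(angles): joint-space move.
- effector.open_jaws() and effector.close(f_grip=None): open the fingers fully, or close them until they stop; f_grip is the grip in N (None keeps the last).
- manip.sleep(seconds).
- manip.solve_ik(position, orientation): joint angles nearest the present ones, or None.
- viewer.get_image(name): name is "scene" or "top"; returns the picture (420x560x3 uint8, red, green, blue); there is no depth.
- viewer.get_calibration(name): a dict with "vfov" (degrees; the focal length in pixels is half the picture's height over the tangent of half this angle, whatever the lens; pixels are square), "cx", "cy" (the principal point, pixels), "eye" and "attitude" of the camera in the world. Camera axes: x right, y down, z forward; pixel columns grow to the right and rows downward; lengths in m; the calibration is good to about 2 mm. A picture is of the moment at which its call begins. get_calibration takes no time and is no camera call.
A pose or a line that the arm cannot do raises manip.PlanningError and nothing moves.
- manip.hand_in(): hands the job in; it is judged then, once.
Readings, each from a call of its own:
- manip.current_clock(): time.
- manip.current_q(): joint angles.
- manip.current_joint_velocities(): joint speeds.
- manip.current_tau(): joint torques, N m.
- manip.current_tool_pos(): TCP position.
- manip.current_tcp_rot(): TCP orientation.
- manip.current_force(): force on the tool from outside, world axes, zero at the start.
- manip.current_wrist_torque(): the same for the moment, N m.
- manip.current_finger_gap(): finger opening in m.
- manip.current_gripper_force(): force on a finger pad.
Only numpy, scipy, OpenCV 4.12 (cv2) and the standard library are available. Lean on these libraries where they do the work, as an engineer would, in place of code of your own. Each camera call takes 0.05 s, during which the arm holds its last target. There are 200 camera calls.

## Working session

There is one attempt and no reset: what is moved stays moved. The work goes in short steps, each a Python script; the robot and the scene stay as the last script left them, time stands still between calls to the robot, and variables do not carry over. Pictures are saved under pics/ and viewed, at most 10 in all, crops included, and the job is handed in when it is done.

```bash
mkdir -p pics; ls
python3 - <<'E'
from bench import manip, viewer
import cv2
for n in ("scene","top"):
    im=viewer.get_image(n); cv2.imwrite(f"pics/{n}0.png",im[:,:,::-1]); print(n,viewer.get_calibration(n))
print(manip.current_clock(),manip.current_tcp_rot(),manip.current_force(),manip.current_finger_gap())
E
```

```text
pics
scene {'vfov': 53.17704442688693, 'cx': 276.04615343660424, 'cy': 214.673715327693, 'eye': array([1.37653892, 0.0147436 , 0.5876254 ]), 'attitude': array([ 0.63890315,  0.5992255 , -0.3225065 , -0.35877725])}
top {'vfov': 47.563513882419386, 'cx': 285.69453233496597, 'cy': 207.96225618477328, 'eye': array([0.53781362, 0.07370061, 0.97340089]), 'attitude': array([-0.70444584,  0.70839648, -0.03784552,  0.0223207 ])}
0.1 [ 9.75145349e-01  2.21564404e-01 -1.74781386e-04 -8.56215195e-04] [-0.0866332  -0.23367411 -0.70467375] 0.09168477803648242
```

View pics/scene0.png

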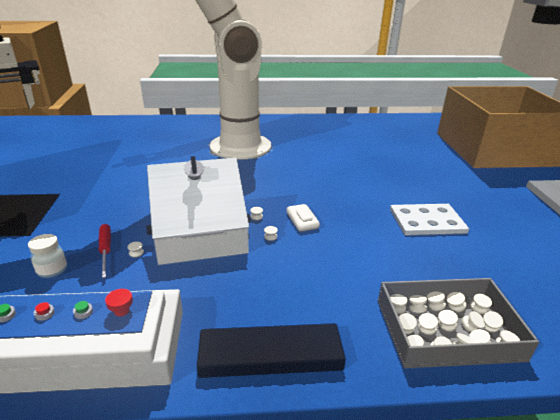

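View pics/top0.png

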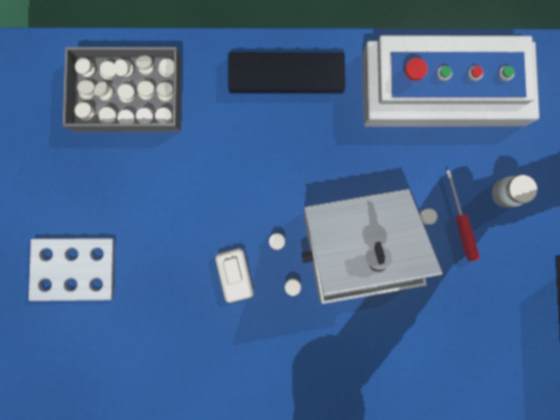

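The scene view has the box at about (200,210), lid partly open with its front edge towards the robot. The top view has the hinge edge at about (305,207)–(410,191) and the wing at (379,252). I'll enlarge both to get exact corners.

Run:
```python
import cv2
a=cv2.imread("pics/scene0.png")[145:270,130:290]; b=cv2.imread("pics/top0.png")[175:315,285:460]
cv2.imwrite("pics/sc.png",cv2.resize(a,None,fx=4.5,fy=4.5,interpolation=cv2.INTER_CUBIC))
cv2.imwrite("pics/tc.png",cv2.resize(b,None,fx=4,fy=4,interpolation=cv2.INTER_CUBIC))
```

```text
(no output)
```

View pics/sc.png

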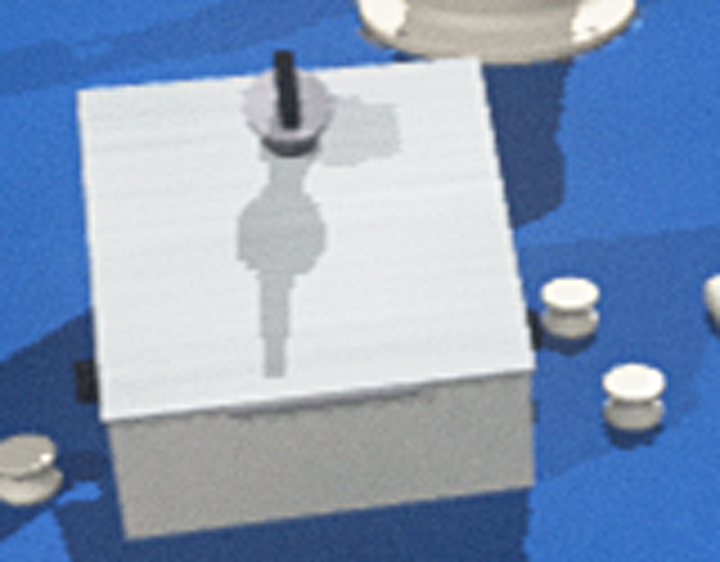

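View pics/tc.png

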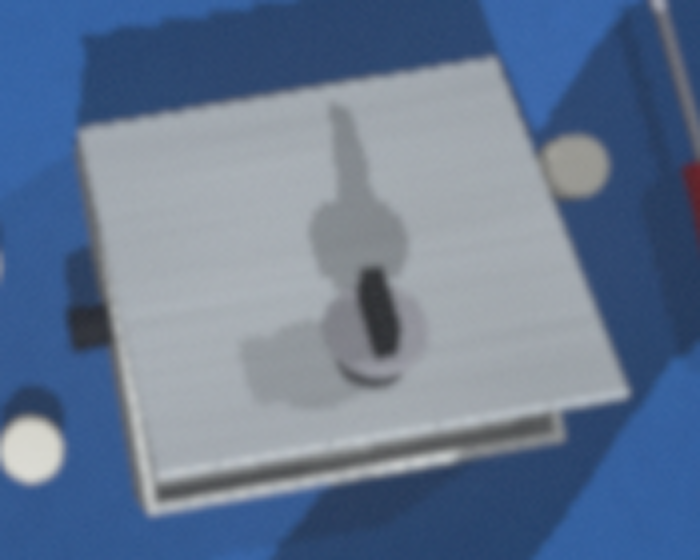

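Both views show the lid's four corners, the flange and the wing. I'll triangulate them.

```bash
cat > h.py <<'E'
import numpy as np
from bench import viewer
from scipy.spatial.transform import Rotation as R
def ray(n,uv):
    c=viewer.get_calibration(n); f=210/np.tan(np.radians(c["vfov"]/2))
    d=R.from_quat(c["attitude"]).apply([(uv[0]-c["cx"])/f,(uv[1]-c["cy"])/f,1]); return c["eye"],d/np.linalg.norm(d)
def tri(us,ut):
    A=0;b=0;rs=[ray("scene",us),ray("top",ut)]
    for e,d in rs:
        P=np.eye(3)-np.outer(d,d);A=A+P;b=b+P@e
    x=np.linalg.solve(A,b); return x,[np.linalg.norm(np.cross(x-e,d))*1e3 for e,d in rs]
def plane(n,uv,z):
    e,d=ray(n,uv); return e+d*(z-e[2])/d[2]
E
python3 - <<'E'
from h import *
np.set_printoptions(precision=4,suppress=True)
S=lambda u,v:(130+u/4.5,145+v/4.5)
T=lambda u,v:(285+u/4,175+v/4)
P={}
for k,s,t in [("A",(80,90),(630,395)),("B",(480,58),(158,472)),("C",(532,368),(80,130)),("D",(103,415),(498,57)),("flange",(289,103),(375,330)),("wtip",(283,52),(386,350))]:
    P[k],r=tri(S(*s),T(*t)); print(k,P[k],np.round(r,1))
for p in ((127,538),(532,485)): print("bot",plane("scene",S(*p),0))
for p in ((150,515),(563,438)): print("front rim",plane("top",T(*p),.07))
for k,z in(("C",.076),("D",.076)):
  pass
print("Ct",plane("top",T(80,130),.076),plane("scene",S(532,368),.076));print("Dt",plane("top",T(498,57),.076),plane("scene",S(103,415),.076))
n=np.linalg.norm
print(n(P["A"]-P["B"]),n(P["C"]-P["D"]),n(P["A"]-P["D"]),n(P["B"]-P["C"]))
E
```

```text
A [ 0.4937 -0.2059  0.1696] [1.9 1.9]
B [ 0.4636 -0.0057  0.1699] [2.3 2.3]
C [0.6152 0.0183 0.0749] [1.2 1.2]
D [ 0.6487 -0.1804  0.0779] [1.7 1.7]
flange [ 0.5219 -0.0983  0.1738] [1.3 1.3]
wtip [ 0.5143 -0.0987  0.1976] [0.1 0.1]
bot [ 0.6427 -0.179   0.    ]
bot [0.6105 0.0182 0.    ]
front rim [ 0.4344 -0.0142  0.07  ]
front rim [ 0.4685 -0.2101  0.07  ]
Ct [0.615  0.0172 0.076 ] [0.6169 0.0194 0.076 ]
Dt [ 0.6491 -0.1827  0.076 ] [ 0.6465 -0.1794  0.076 ]
0.2023792521482521 0.20153819563818234 0.18179938730696332 0.18049209630290958
```

```bash
cat >> h.py <<'E'
from bench import manip, effector
import cv2
np.set_printoptions(precision=4,suppress=True)
PSI=0.162
H=np.array([0.626,-0.0812]); X=np.array([np.cos(PSI),np.sin(PSI)]); Y=np.array([-X[1],X[0]])
def W(x,y,z): return np.r_[H+X*x+Y*y,z]      # hinge frame (box axes) -> world
def Q(yaw): return (R.from_euler("z",yaw)*R.from_euler("x",np.pi)).as_quat()
def arc(th,r=.168,h=.006): return -r*np.cos(th)+h*np.sin(th), .07+r*np.sin(th)+h*np.cos(th)
def snap(n,f): cv2.imwrite(f,viewer.get_image(n)[:,:,::-1])
E
python3 - <<'E'
from h import *
for k in (0,np.pi,-np.pi):
    for t in (0,.8,1.6): print(k,t,manip.solve_ik(W(-.145,0,.10),Q(PSI+k-t)))
effector.close(5)
x,z=arc(.546)
manip.move_pose(W(x,-.06,z+.05),Q(PSI))
print(manip.current_clock(),manip.current_force(),manip.current_q(),manip.current_tool_pos()-W(x,-.06,z+.05))
E
```

```text
0 0 [ 0.691   0.4473 -0.6403  2.0341  0.3775  0.7768 -1.5849]
0 0.8 [ 0.5388  0.4082 -0.4524  2.0388  0.2578  0.7485 -2.2804]
0 1.6 [-0.705   0.6648  1.1327  2.0768 -0.7827  0.9142 -2.1342]
3.141592653589793 0 [ 0.9573  0.5856 -1.0009  2.0268  0.6462  0.8831  1.3283]
3.141592653589793 0.8 [ 0.9175  0.5555 -0.9422  2.0278  0.5984  0.8591  0.5682]
3.141592653589793 1.6 [ 0.8614  0.5203 -0.8635  2.0292  0.5368  0.8316 -0.1798]
-3.141592653589793 0 [ 0.9573  0.5856 -1.0009  2.0268  0.6462  0.8831  1.3283]
-3.141592653589793 0.8 [ 0.9175  0.5555 -0.9422  2.0278  0.5984  0.8591  0.5682]
-3.141592653589793 1.6 [ 0.8614  0.5203 -0.8635  2.0292  0.5368  0.8316 -0.1798]
3.2667 [-0.1355  0.1647 -0.2187] [ 0.8212  0.3253 -0.6625  1.8763  0.2337  1.0177 -1.3504] [-0.0001 -0.0014 -0.    ]
```

Run:
```python
from h import *
f0=manip.current_force()
for th in list(np.linspace(.6,.03,12))+[0,-.006,-.012,-.018,-.024,-.03]:
    x,z=arc(th); manip.servo_line(W(x,-.06,z),vel=.06 if th>.02 else .02)
    f=manip.current_force()-f0; print(round(th,3),manip.current_tool_pos()[2],f,manip.current_clock())
    if f[2]>8 and th<.02 or f[2]>20: break
manip.sleep(.3)
f=manip.current_force()-f0; print(f)
p=manip.current_tool_pos(); manip.servo_line(p+[0,0,.08],vel=.2)
snap("top","pics/top1.png")
manip.move_pose(W(-.145,0,.17),Q(PSI+np.pi)); effector.open_jaws()
snap("scene","pics/sc1.png"); print(manip.current_clock(),manip.current_q())
a=cv2.imread("pics/sc1.png")[145:270,130:290];b=cv2.imread("pics/top1.png")[175:315,285:460]
cv2.imwrite("pics/c1.png",np.hstack([cv2.resize(a,(400,312)),cv2.resize(b,(390,312))]))
```

```text
0.6 0.16996918286380572 [-0.589  -0.5647  1.2605] 4.1333
0.548 0.16240709837815223 [-0.3232  0.1239  0.826 ] 4.425
0.496 0.15481711005809537 [ 0.6159 -0.0758  0.0567] 4.7167
0.445 0.14714810439453774 [-0.0953  0.2235 -0.8019] 5.0083
0.393 0.13931127853969077 [-0.0644  0.2197  0.9728] 5.3
0.341 0.1313001527029267 [ 0.8854 -1.1488  0.1568] 5.5917
0.289 0.12311631568789329 [-0.7506 -0.1132  0.7107] 5.8833
0.237 0.11480236472033045 [ 0.176  -0.0455  0.6088] 6.175
0.185 0.10634230146037416 [-0.422  -0.2714  0.3814] 6.4667
0.134 0.09784064714649321 [-0.737   0.0993 -0.0493] 6.7583
0.082 0.0891818347554808 [ 1.177   0.7912 -0.2608] 7.05
0.03 0.08051731716107943 [ 0.4849  0.1705 -0.4192] 7.3417
0 0.07629446246542909 [-0.0416  0.3136  4.5191] 7.7417
-0.006 0.07613207054427928 [-4.2244  1.3776 14.1708] 7.9917
[-2.9164  1.0449 14.0843]
12.65 [ 1.1684  0.6496 -1.3324  1.9729  0.7151  1.1118  1.2593]
```

View pics/c1.png

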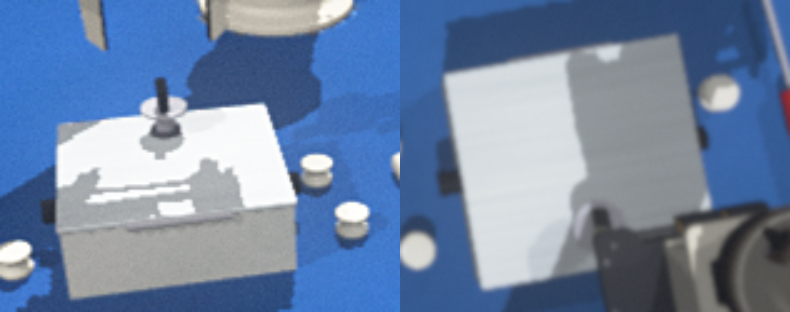

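The lid is shut and the open fingers sit on both sides of the wing (flange at crop (163,107)). Next I check the flange position, then straddle, close lightly and press, guided by force.

Run:
```python
from h import *
print(plane("scene",(195.2,187.8),.103),W(-.145,0,.103), plane("scene",(130+162*.4,145+79*.4),.127))
print(manip.current_tool_pos(),manip.current_force())
manip.servo_line(W(-.145,0,.108),vel=.08)
f0=np.mean([manip.current_force() for _ in range(1)],axis=0); print(manip.current_clock(),f0)
effector.close(4); manip.sleep(.1)
print(manip.current_clock(),manip.current_finger_gap(),manip.current_force()-f0,manip.current_wrist_torque(),manip.current_tool_pos())
snap("scene","pics/sc2.png")
a=cv2.imread("pics/sc2.png")[130:270,130:290]; cv2.imwrite("pics/c2.png",cv2.resize(a,None,fx=4,fy=4))
```

```text
[ 0.4846 -0.1041  0.103 ] [ 0.4829 -0.1046  0.103 ] [ 0.473 -0.104  0.127]
[ 0.4829 -0.1046  0.17  ] [-0.0847  0.2678  0.2188]
13.575 [-0.2873 -0.6806  0.618 ]
14.9167 0.009824969177045357 [ 1.0718 -3.3471 -0.7619] [-0.7121 -0.2749 -0.0243] [ 0.483  -0.1054  0.108 ]
```

View pics/c2.png

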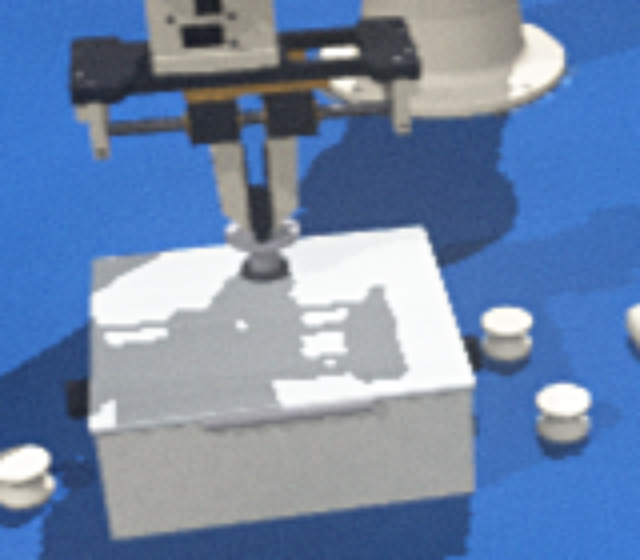

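The fingers hold the wing, tips just above the flange (gap 9.8 mm, flange near (262,232) in the crop). Now press by force.

```bash
cat >> h.py <<'E'
F0=np.array([-.1,-.2,.1])
def F(n=4):
    s=[]
    for _ in range(n): s.append(manip.current_force()); manip.sleep(.015)
    return np.mean(s,axis=0)-F0
E
python3 - <<'E'
from h import *
c=np.array([.4834,-.1057]); z=.108; i=0
while z>.080:
    f=F()[2]
    if f>18.8: break
    z-=.001 if f<5 else .0005 if f<13 else .00025
    manip.servo_line(np.r_[c,z],vel=.02); i+=1
    if i%4==0 or f>5: print(round(z,5),manip.current_tool_pos()[2],f)
print(z,F(8),manip.current_wrist_torque(),manip.current_tool_pos(),manip.current_clock())
E
```

```text
0.104 0.10388793917885288 1.0808918327740342
0.1 0.09994716836465194 1.2358546200963414
0.096 0.09605648878748499 1.1650529142771584
0.092 0.09242417105408263 4.63257365713545
0.0905 0.09109074641633186 5.1156158420826365
0.09 0.09074793897467567 5.86058141281006
0.0895 0.09044106921295943 8.246087286010228
0.089 0.09010576825391703 9.729109997016566
0.0885 0.08981782754412831 12.133327380072336
0.08825 0.08966069713688114 13.948850423335081
0.088 0.0894879246643318 15.125125242734434
0.08775 0.0893061394885576 16.05799734143346
0.0875 0.08915253114283125 16.987994385710067
0.08725 0.08902230142934121 17.891200142452938
0.08724999999999998 [-4.8514  0.3997 19.5583] [ 0.2376  1.1024 -0.0109] [ 0.4848 -0.1054  0.089 ] 23.7167
```

Run:
```python
from h import *
effector.close(15); print("grip",F()[2],manip.current_clock())
c=np.array([.4834,-.1057]); z=.08725; a=0
while a<1.61:
    a=min(a+(.05 if a<.2 else .1),1.61)
    manip.servo_line(np.r_[c,z],Q(PSI+np.pi-a),vel=.05)
    f=F(3); m=manip.current_wrist_torque()
    r=(R.from_quat(Q(PSI+np.pi)).inv()*R.from_quat(manip.current_tcp_rot())).as_rotvec()
    print(round(a,2),r[2],round(z,5),f,m[2],manip.current_tool_pos(),manip.current_clock())
    if abs(m[2])>.3 or np.linalg.norm(f)>24: print("STOP");break
    z+=np.clip((f[2]-19.3)*.00012,-.0003,.0005)
```

```text
grip 19.130215221700954 24.0
0.05 0.0497638278567078 0.08725 [-5.0353  0.5577 18.987 ] -0.0743617145526164 [ 0.4848 -0.1054  0.089 ] 24.3
0.1 0.09958610386633308 0.08721 [-5.1142  0.5235 19.0199] -0.003059439842872276 [ 0.4849 -0.1053  0.089 ] 24.6
0.15 0.14955096205161744 0.08718 [-5.2026  0.8321 19.394 ] 0.061140186100438254 [ 0.4848 -0.1053  0.089 ] 24.9
0.2 0.19951598900118206 0.08719 [-4.9848  0.5627 20.0759] 0.06158254155770196 [ 0.4849 -0.1052  0.089 ] 25.2
0.3 0.29950164994993766 0.08728 [-4.9623  1.3317 18.6233] 0.018345240748213483 [ 0.4848 -0.1051  0.089 ] 25.5
0.4 0.39947482275799256 0.0872 [-5.0859  1.6918 19.2873] -0.049957134504597794 [ 0.4849 -0.105   0.089 ] 25.8
0.5 0.499353864025844 0.0872 [-4.5379  1.8601 19.1237] -0.029121044006486536 [ 0.4849 -0.1049  0.089 ] 26.1
0.6 0.5992909151253579 0.08718 [-4.9256  1.7374 18.9111] -0.06791109246863303 [ 0.4849 -0.1049  0.089 ] 26.4
0.7 0.6990303944838645 0.08713 [-4.9913  2.0408 19.7357] -0.02281268694262363 [ 0.485  -0.1047  0.0889] 26.7
0.8 0.7990846560886588 0.08718 [-4.439   2.8336 19.0125] -0.0645530871638761 [ 0.485 
[... 300 characters left out ...]
.017575273180955163 [ 0.4853 -0.1045  0.089 ] 27.9
1.2 1.1987415235915893 0.08708 [-3.8169  3.3201 18.8548] -0.03396898225819086 [ 0.4853 -0.1044  0.089 ] 28.2
1.3 1.2986231151229117 0.08702 [-4.193   3.1531 19.5732] 0.017536530930462986 [ 0.4854 -0.1044  0.089 ] 28.5
1.4 1.3985647799260346 0.08706 [-4.0171  3.2353 18.8068] 0.04667517439532512 [ 0.4855 -0.1043  0.089 ] 28.8
1.5 1.4984690024062746 0.087 [-3.8188  3.7097 19.094 ] -0.005273013280847317 [ 0.4856 -0.1043  0.089 ] 29.1
1.6 1.598393417138066 0.08697 [-3.332   3.661  18.8674] 0.011275178033895855 [ 0.4857 -0.1043  0.089 ] 29.4
1.61 1.6080867127064928 0.08692 [-3.5068  4.0995 19.3733] 0.1026977524979643 [ 0.4858 -0.1043  0.0889] 29.7
```

Run:
```python
from h import *
c=np.array([.4834,-.1057]); z=.08695
manip.servo_line(np.r_[c,z],Q(PSI+np.pi-1.585),vel=.05)
for k in range(7):
    z+=.0006; manip.servo_line(np.r_[c,z],vel=.02); f=F(3); print(z,manip.current_tool_pos()[2],f,manip.current_wrist_torque()[2])
    if f[2]<1: break
effector.open_jaws(); print(manip.current_clock())
p=manip.current_tool_pos(); manip.servo_line(np.r_[p[:2],p[2]+.12],vel=.15)
snap("top","pics/t3.png"); snap("scene","pics/s3.png"); print(manip.current_clock(),manip.current_force())
a=cv2.imread("pics/s3.png")[130:270,130:290];b=cv2.imread("pics/t3.png")[175:315,285:445]
cv2.imwrite("pics/c3.png",cv2.resize(np.hstack([a,b]),(800,350)))
```

```text
0.08755 0.08933397651990899 [-3.1061  4.1236 16.8833] 0.01742457542685185
0.08815 0.08971583245716834 [-1.7158  3.8821 14.3919] 0.0605575223885359
0.08875000000000001 0.09009623673470027 [-1.3334  3.6452 11.6358] -0.01756033141475025
0.08935000000000001 0.0904981893426219 [-0.1098  3.4487  8.5772] 0.08922318341968395
0.08995000000000002 0.09086810057220883 [0.6889 3.3039 6.5824] 0.04051631247136532
0.09055000000000002 0.09104898973360417 [3.3011 4.7684 1.1756] 0.04558860545397947
0.09115000000000002 0.09112626451506375 [ 5.4466  4.7561 -5.0432] 0.07566961778183359
33.3917
34.4417 [-0.2464 -0.6646  0.2135]
```

View pics/c3.png

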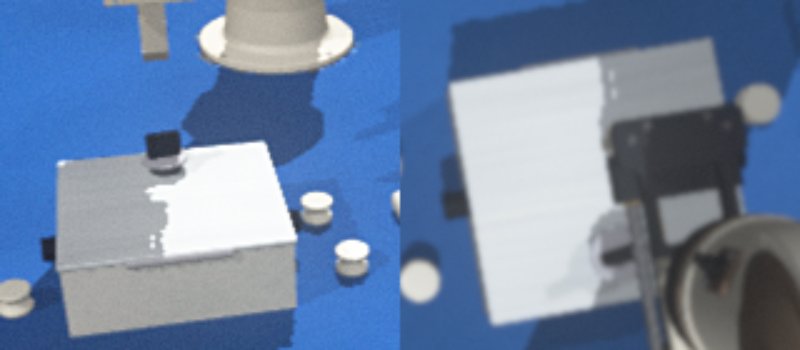

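The wing, let go, stays crosswise at (162,145), with the head down and the lid shut. The head rose about 2 mm and then held against a pull, so the cam has caught, and the gripper is clear.

```bash
python3 -c "
from bench import manip
print(manip.hand_in())"
```

```text
the job is handed in; nothing more can be done
None
```

The lid is shut and the wing is locked a quarter turn clockwise: it stayed caught when let go. Push was about 19–20 N, the job took about 34 s, no loose thing was touched as far as the pictures show, and it has been handed in (no verdict returned).

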